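Stand the bearing canister at the code scanner, label to the window

ROBOT

A 6-joint arm with a two-finger parallel gripper is mounted at the origin on the work surface. World frame = base frame: x ahead of the robot, y to its left, z up, the work surface at z = 0. Lengths are in m, angles in rad, forces in N, time in s.
With the tool pointing down it reaches from about 0.35 to 0.925 m from the base axis. Payload 6.4 kg.
Tool frame: the origin (TCP) lies on the centre line of the jaws, within the pads' length; the fingertips stand 11 mm ahead of it and the grasp point (between the pads) lies 8 mm behind it; z points along the fingers, y is the line along which they close (so a half turn about z gives the same grasp; the last joint's range is limited). The gripper opens to 94 mm and grips with 3 to 60 N. Pads are 16 mm wide; open, the fingers measure 119 mm over their backs; the gripper's body (75 mm by 177 mm) begins 78 mm behind the grasp point.
Start: joints at [-0.174, 0.245, 1.558, -0, 1.339, -0.174], TCP at [0.65, 0, 0.216] pointing down, gripper open.
Joint ranges: [-3.13, 3.13], [-1.02, 2.26], [0.13, 2.54], [-0.95, 4.09], [0.21, 2.88], [-2.74, 2.74]. Speed limits (rad/s): [2.57, 2.57, 3.14, 3.14, 3.14, 3.14].

INTERFACE

Orientations are given as a rotation vector (axis times angle).
In Python, from rig import arm gives the robot as it stands.
- The arm moves only by the tool apply_moves, never from a script. Its argument "moves" is a list of rows, each a list of 4 numbers: the shift along the tool's x, y, z in m, then the turn about the tool's z in rad. In form: [[tx, ty, tz, yaw], ...]. A call has 1 to 10 rows; each row is the pose to reach, as a shift and turn from the pose commanded when the call began, along the tool's axes at that moment; what a row does not reach only later rows make up. A row lasts 1/8 s, in which the tool goes at most 62.5 mm and 10.7 degrees, less where a joint would pass 70% of its speed; a pose out of reach is approached as far as the arm can. A call with a gripper value outside its range is refused whole. "gripper" is the finger opening in m, from 0 to 0.094, set as the call begins (left out, the last holds). The fingers move at their own pace and stop on an object; "newtons" is the grip in N (left out, the last holds). Time passes only in rows, so rows that repeat a pose let the fingers close. It gives the time, the measured TCP pose, the force, the opening and the grip force at its end, in the units of the state.
- arm.get_state(): the state, without advancing time (a new reading comes with each control period).
- arm.grab_frame(name): name is "scene" or "side" or "wrist"; returns a dict with "image" (384x512x3 uint8, red, green, blue), "vfov" (degrees; the focal length in pixels is half the picture's height over the tangent of half this angle, whatever the lens; pixels are square), "cx", "cy" (the principal point, pixels), "world_from_camera" (4x4, takes a point from camera to world coordinates); the wrist camera has in their place "hand_eye" (4x4, takes a point from camera to tool coordinates, whose origin is the TCP and whose axes are the flange's). Camera axes: x right, y up, looking along -z (the intrinsics and any distortion apply to the point x, -y, -z); pixel columns grow to the right and rows downward; lengths in m; the calibration is good to about 2 mm. A picture is of the moment at which its call begins: read the wrist's pose just before it. There is no depth.
- arm.close_job(): hands the job in; it is judged then, once.
The state is a dict: "t": time; "joint_positions": joint angles; "qvel": joint speeds; "joint_efforts": joint torques, N m; "eef_pos": TCP position; "eef_rot": TCP orientation; "contact_force": force on the tool from outside, world axes, zero at the start; "torque": the same for the moment, N m; "finger_gap": finger opening in m; "grip_force": force on a finger pad.
Only numpy, scipy, OpenCV 4.12 (cv2) and the standard library are available. Lean on these libraries where they do the work, as an engineer would, in place of code of your own. Each camera call takes 0.05 s, during which the arm holds its last target. There are 200 camera calls.

TASK

Book in the tall cardboard canister: pick it up, set it down upright in the middle of the round rubber pad in front of the code scanner, turned so that the middle of its label squarely faces the scanner's window, and let go. Leave the short and the wide canister where they stand.

Things in the scene. Friction and masses are not known exactly. Their poses are not given: they have to be found in the camera images.
- tall_tin: Tall canister, loose: cardboard cylinder, black lid, 58 mm diameter, 120 mm tall, 0.25-0.5 kg. Origin: centre of its underside, z up. White barred label on 70 degrees of its side, middle at +x; a white strip on the lid runs from the centre to the rim above the label's middle, so from above it points where the label faces. From start to goal it turns 0.4 to 1.55 rad clockwise seen from above.
- scanner: Fixed scanner: grey block 60 mm deep (x), 90 wide (y), top at 106 mm, on a flat base 116 wide. Origin: table level under the block's centre, z up. Dark window on the -x face, 30 mm from the origin, 66 mm up. Round rubber pad, 96 mm diameter, centred at x = -125 mm, y = 0, top 10 mm above the table. The label faces the window when the canister stands on the pad with its +x along the scanner's +x.
- short_tin: Bystander: canister of the same cardboard and the same 58 mm diameter but only 66 mm tall, loose. Origin at the centre of its underside. Stays where it is.
- wide_tin: Bystander: wide, low canister, 84 mm in diameter, 50 mm tall, loose. Origin at the centre of its underside. Stays where it is.

How it is judged:
By the outcome, as a careful person would: the job done as asked, in the order asked, and still so for the second after the job is handed in, with the robot touching nothing.
It also fails if it takes over 30 s, if anything falls off the work surface, if the arm or the gripper's body presses on something with over 40 N, if the wrist force passes 120 N, or if a joint passes its speed limit or range.

## Working session

There is one attempt and no reset: what is moved stays moved. The work goes in short steps, Python scripts to look and compute and a tool call to move; the robot and the scene stay as the last step left them, time stands still between calls to the robot, and variables do not carry over. Pictures are saved under pics/ and viewed, at most 10 in all, crops included, and the job is handed in when it is done.

Besides the shell and the picture viewer there is one more tool, called after ">>>" in YAML: its name, and indented under it one key for each argument. apply_moves: Moves the arm, as the interface text tells. Its arguments: {"type":"object","properties":{"moves":{"type":"array"},"gripper":{"type":"number"},"newtons":{"type":"number"}},"required":["moves"]}

```bash
mkdir -p pics; ls; python3 - <<'E'
from rig import arm
import cv2,numpy as np
s=arm.get_state(); print({k:np.round(v,4).tolist() for k,v in s.items()})
ims=[]
for n in ["scene","side","wrist"]:
    f=arm.grab_frame(n); im=f.pop("image"); cv2.imwrite(f"pics/{n}0.png",im[:,:,::-1]); ims.append(im[:,:,::-1]); print(n,{k:np.round(v,4).tolist() for k,v in f.items()})
E
```

```text
pics
{'t': 0.0, 'joint_positions': [-0.1741, 0.2458, 1.559, 0.0, 1.3387, -0.1741], 'qvel': [-0.0005, 0.0002, -0.0007, -0.0009, 0.0007, 0.0008], 'joint_efforts': [0.0008, -41.5839, -31.4599, 0.0685, 0.0334, -0.0001], 'eef_pos': [0.6494, 0.0001, 0.2154], 'eef_rot': [-2.2203, -2.2204, 0.0017], 'contact_force': [-0.0668, 0.0723, 0.3873], 'torque': [-0.0115, -0.0264, -0.0506], 'grip_force': 0.0, 'finger_gap': 0.0942}
scene {'vfov': 43.4227, 'cx': 249.1512, 'cy': 201.6991, 'world_from_camera': [[0.7902, -0.5073, 0.3439, 0.9014], [0.6128, 0.6479, -0.4524, -0.4879], [0.0066, 0.5682, 0.8228, 0.9457], [0.0, 0.0, 0.0, 1.0]]}
side {'vfov': 52.9505, 'cx': 257.6412, 'cy': 187.8852, 'world_from_camera': [[0.7229, 0.5154, -0.4602, 0.22], [-0.691, 0.5417, -0.4787, -0.3701], [0.0026, 0.664, 0.7477, 0.5972], [0.0, 0.0, 0.0, 1.0]]}
wrist {'vfov': 64.0748, 'cx': 255.9066, 'cy': 187.4099, 'hand_eye': [[-0.0001, 0.9706, 0.2407, 0.0699], [1.0, 0.0, 0.0004, -0.0004], [0.0004, 0.2407, -0.9706, -0.1682], [0.0, 0.0, 0.0, 1.0]]}
```

View pics/scene0.png

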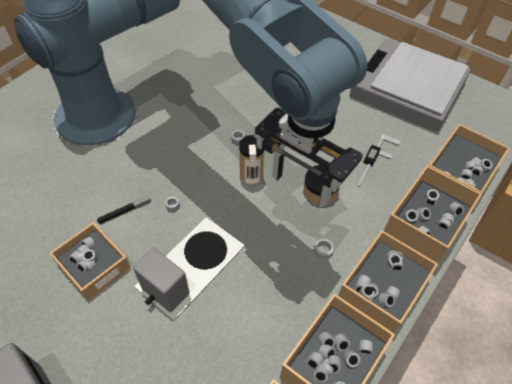

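View pics/wrist0.png

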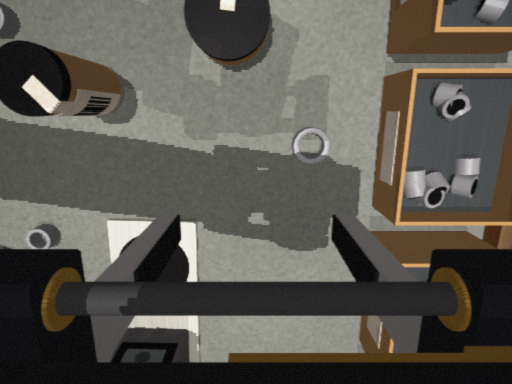

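View pics/side0.png

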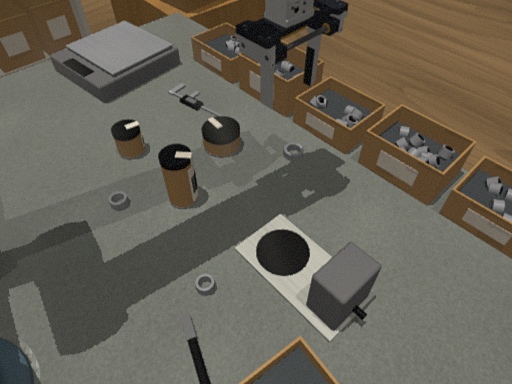

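Scene view: the tall canister is at about (252,160), the pad at (206,250) and the scanner block at (163,280). In the side view these are at (178,165), (283,252) and (344,285). The wrist view shows the tall lid at (35,78) with its strip pointing lower right, and the wide tin at (228,20).

```bash
cat > h.py <<'E'
from rig import arm
import cv2,numpy as np
from scipy.spatial.transform import Rotation as R
def grab(n):
    s=arm.get_state(); f=arm.grab_frame(n)
    if n=="wrist":
        T=np.eye(4); T[:3,:3]=R.from_rotvec(s["eef_rot"]).as_matrix(); T[:3,3]=s["eef_pos"]
        f["world_from_camera"]=T@np.array(f["hand_eye"])
    return f
def ray(f,px,z):
    px=np.atleast_2d(px).astype(float); fl=192/np.tan(np.radians(f["vfov"])/2)
    d=np.c_[(px[:,0]-f["cx"])/fl,-(px[:,1]-f["cy"])/fl,-np.ones(len(px))]
    T=np.array(f["world_from_camera"]); d=d@T[:3,:3].T; o=T[:3,3]
    return (o+d*((z-o[2])/d[:,2])[:,None])[:,:2]
def blobs(mask,amin=100):
    c,_=cv2.findContours(mask.astype(np.uint8),cv2.RETR_EXTERNAL,cv2.CHAIN_APPROX_NONE)
    return [k[:,0,:] for k in c if cv2.contourArea(k)>amin]
def pick(bl,px):
    return min(bl,key=lambda k:np.hypot(*(k.mean(0)-px)))
E
python3 - <<'E'
from h import *
for n,lid,pad,blk,strip in [("scene",(252,148),(206,250),(160,275),(253,150)),("side",(176,157),(283,252),(345,275),(183,155)),("wrist",(35,78),(155,260),(0,0),(42,92))]:
    f=grab(n); im=f["image"]; v=im.max(2).astype(int)
    dark=blobs(v<45); white=blobs((im.min(2)>165),20); plate=blobs(im.min(2)>150,500)
    for nm,px,z in [("lid",lid,.12),("pad",pad,.01)]:
        k=pick(dark,px); p=ray(f,k,z); (c,r)=cv2.minEnclosingCircle(p.astype(np.float32))
        print(n,nm,k.mean(0).round(1),np.round(c,4),round(r,4), "bbox",np.round(p.min(0),3),np.round(p.max(0),3))
    k=pick(white,strip); p=ray(f,k,.12); c,sz,a=cv2.minAreaRect(p.astype(np.float32)); print(n,"strip",k.mean(0),np.round(c,4),np.round(sz,4),a)
    k=pick(plate,pad) if plate else None
    if k is not None:
        p=ray(f,k,.004); print(n,"plate",[np.round(t,4) for t in cv2.minAreaRect(p.astype(np.float32))])
        ap=cv2.approxPolyDP(k.reshape(-1,1,2),4,True)[:,0]; print(ap.tolist(), ray(f,ap,.004).round(3).tolist())
E
```

```text
scene lid [246.8 145. ] [0.4629 0.0879] 0.0305 bbox [0.438 0.06 ] [0.479 0.115]
scene pad [205.2 250.2] [ 0.5128 -0.1352] 0.0446 bbox [ 0.47  -0.179] [ 0.557 -0.091]
scene strip [252.24 149.24] [0.4742 0.0835] [0.0131 0.0269] 45.013648986816406
scene plate [array([ 0.4714, -0.1486]), array([0.1743, 0.2047]), np.float64(85.1815)]
[[185, 200], [190, 206], [179, 214], [192, 215], [180, 218], [181, 232], [175, 230], [176, 222], [157, 221], [178, 235], [173, 247], [162, 245], [171, 246], [166, 257], [186, 274], [190, 301], [243, 244]] [[0.385, -0.06], [0.406, -0.066], [0.4, -0.098], [0.426, -0.082], [0.41, -0.105], [0.437, -0.132], [0.423, -0.136], [0.41, -0.119], [0.374, -0.144], [0.437, -0.142], [0.449, -0.172], [0.427, -0.183], [0.444, -0.172], [0.454, -0.199], [0.517, -0.203], [0.565, -0.244], [0.567, -0.07]]
side lid [175.4 156.2] [0.4585 0.0909] 0.0338 bbox [0.428 0.058] [0.489 0.124]
side pad [282.5 252.1] [ 0.5096 -0.1335] 0.0467 bbox [ 0.463 -0.179] [ 0.555 -0.088]
side strip [182.94117647 154.41176471] [0.4729 0.0865] [0.0104 0.0261] 46.44621276855469
side plate [array([ 0.5101, -0.1789]), array([0.2249, 0.1154]), np.float64(88.378)]
[[280, 214], [235, 247], [329, 340], [338, 331], [325, 326], [296, 295], [305, 301], [312, 273], [330, 256]] [[0.57, -0.069], [0.456, -0.066], [0.45, -0.29], [0.47, -0.29], [0.462, -0.271], [0.468, -0.205], [0.47, -0.222], [0.517, -0.196], [0.566, -0.196]]
wrist lid [31.7 80.3] [0.4653 0.0947] 0.032 bbox [0.437 0.067] [0.497 0.124]
wrist pad [263.8 321.3] [ 0.6478 -0.2866] 0.3832 bbox [ 0.267 -0.324] [ 1.029 -0.059]
wrist strip [39.91025641 93.83333333] [0.4714 0.0837] [0.0136 0.0287] 42.431121826171875
wrist plate [array([ 0.5571, -0.1143]), array([0.0865, 0.0226]), np.float64(89.505)]
[[180, 222], [179, 245], [189, 263], [187, 281], [195, 281], [195, 224]] [[0.549, -0.071], [0.546, -0.104], [0.558, -0.13], [0.554, -0.157], [0.565, -0.157], [0.569, -0.074]]
```

```bash
python3 - <<'E'
from h import *
f=grab("side"); im=f["image"]; dark=blobs(im.max(2)<45)
for nm,px,z in [("short",(127,130),.066),("wide",(221,132),.05)]:
    k=pick(dark,px); p=ray(f,k,z); c,r=cv2.minEnclosingCircle(p.astype(np.float32)); print(nm,k.mean(0),np.round(c,3),round(r,4))
f=grab("wrist"); im=f["image"]; dark=blobs(im.max(2)<45)
k=pick(dark,(228,20)); p=ray(f,k,.05); print(p.min(0),p.max(0))
E
```

```text
short [125.66292135 129.33707865] [0.457 0.284] 0.0349
wide [222.87058824 131.60588235] [0.616 0.158] 0.0461
[0.5786927 0.1206717] [0.66124812 0.17535731]
```

>>> apply_moves:
  moves:
    - [0.02,-0.04,-0.035,-0.15]
    - [0.04,-0.08,-0.035,-0.3]
    - [0.06,-0.12,-0.035,-0.45]
    - [0.08,-0.16,-0.035,-0.6]
    - [0.093,-0.187,-0.035,-0.75]
    - [0.093,-0.187,-0.035,-0.8]
    - [0.093,-0.187,-0.035,-0.8]
    - [0.093,-0.187,-0.035,-0.8]

```text
t: 1.4
eef_pos: [0.4632, 0.0929, 0.2515]
eef_rot: [1.182, 2.91, 0.0]
contact_force: [0.2, -0.1, 0.0]
finger_gap: 0.0938
grip_force: 0.0
```

```bash
python3 - <<'E'
from h import *
f=grab("wrist"); im=f["image"]; cv2.imwrite("pics/w1.png",im[:,:,::-1])
s=arm.get_state(); M=R.from_rotvec(s["eef_rot"]).as_matrix(); print(s["eef_pos"],M.round(3).tolist(),s["joint_positions"])
k=[b for b in blobs(im.max(2)<45,300)]
for b in k:
    p=ray(f,b,.12); c,r=cv2.minEnclosingCircle(p.astype(np.float32)); print("dark",b.mean(0).round(),np.round(c,4),r)
for b in blobs(im.min(2)>165,60):
    p=ray(f,b,.12); print("white",b.mean(0).round(),[np.round(t,4).tolist() for t in cv2.minAreaRect(p.astype(np.float32))])
E
```

```text
[0.46323043 0.09283355 0.25144785] [[-0.717, 0.697, -0.0], [0.697, 0.717, -0.0], [0.0, -0.0, -1.0]] [-4.28534846e-02 -2.16256611e-01  1.95989785e+00 -2.53500350e-05
  1.39807202e+00 -8.41970759e-01]
dark [244. 318.] [ 0.6176 -0.0582] 0.3069351315498352
dark [ 23. 211.] [ 0.3178 -0.1   ] 0.029808934777975082
dark [385. 213.] [0.5782 0.1597] 0.035948023200035095
dark [256. 180.] [0.4605 0.0962] 0.029875030741095543
dark [490. 144.] [0.5919 0.2826] 0.02375326305627823
dark [385.  46.] [0.4524 0.2652] 0.026253515854477882
white [160. 328.] [[0.5014, -0.0996], [0.0745, 0.0461], 88.4951]
white [193. 265.] [[0.4832, -0.0207], [0.0589, 0.0214], 0.7437]
white [112. 209.] [[0.3801, -0.0316], [0.0212, 0.022], 15.6637]
white [398. 208.] [[0.5829, 0.1785], [0.0336, 0.0115], 83.9902]
white [254. 188.] [[0.4658, 0.0894], [0.0123, 0.011], 37.584]
white [456. 186.] [[0.6056, 0.2344], [0.0033, 0.0516], 9.9341]
white [242.  62.] [[0.3727, 0.1637], [0.0229, 0.0231], 45.7317]
white [394.  58.] [[0.4667, 0.2649], [0.0121, 0.0243], 79.75]
```

View pics/w1.png

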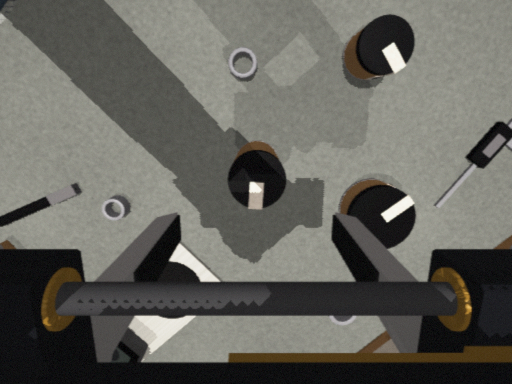

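The lid is centred at (257,179) between the fingers, and the strip points image-down to about (256,209), half of it in shadow. I'll measure the strip with a lower threshold, plus the plate direction.

```bash
python3 - <<'E'
from h import *
f=grab("wrist"); im=f["image"]
m=(im.min(2)>90); w=np.zeros_like(m); w[178:209,235:280]=1; m&=w
b=pick(blobs(m,60),(256,195)); p=ray(f,b,.12); c,sz,a=cv2.minAreaRect(p.astype(np.float32)); print(c,sz,a)
ys,xs=np.nonzero(m); P=ray(f,np.c_[xs,ys],.12); u=np.linalg.svd(P-P.mean(0))[2][0]; u*=-np.sign(u[1]); print("pca",np.degrees(np.arctan2(u[1],u[0])),P.mean(0))
C=np.array([.4605,.0962]); d=P.mean(0)-C; print("radial",np.degrees(np.arctan2(d[1],d[0])))
for n,e in [("side",[(280,214),(235,247),(329,340)]),]:
    f=grab(n); im=f["image"]
    k=pick(blobs(im.min(2)>150,500),(283,252)); q=ray(f,k,.004)
    L=q[(q[:,0]<.465)&(q[:,1]<-.075)&(q[:,1]>-.28)]; vx,vy,_,_=cv2.fitLine(L.astype(np.float32),cv2.DIST_HUBER,0,.01,.01).ravel(); print("left edge",np.degrees(np.arctan2(-abs(vy),-vx*np.sign(vy)*-1)) ,vx,vy)
    T=q[(q[:,1]>-.078)&(q[:,0]>.465)&(q[:,0]<.56)]; print("top edge",cv2.fitLine(T.astype(np.float32),cv2.DIST_HUBER,0,.01,.01).ravel())
f=grab("scene"); im=f["image"]; k=pick(blobs(im.min(2)>150,500),(206,250)); q=ray(f,k,.004)
L=q[(q[:,0]>.56)&(q[:,1]<-.08)&(q[:,1]>-.235)]; print("right edge",cv2.fitLine(L.astype(np.float32),cv2.DIST_HUBER,0,.01,.01).ravel())
E
```

```text
(0.47147634625434875, 0.08423354476690292) (0.014562374912202358, 0.02848399057984352) 43.04345703125
pca -46.813440614316676 [0.47150671 0.0839687 ]
radial -48.016581042758695
left edge -88.96767 0.018016512 0.9998377
top edge [ 0.999506   -0.03142885  0.50972986 -0.06789168]
right edge [ 0.02644     0.9996504   0.5674769  -0.15976073]
```

>>> apply_moves:
  moves:
    - [0.0035,0,0.04,0]
    - [0.0035,0,0.08,0]
    - [0.0035,0,0.12,0]
    - [0.0035,0,0.15,0]
    - [0.0035,0,0.17,0]
    - [0.0035,0,0.18,0]
    - [0.0035,0,0.18,0]
    - [0.0035,0,0.18,0]

```text
t: 2.6
eef_pos: [0.4613, 0.0954, 0.0724]
eef_rot: [1.18, 2.91, 0.001]
contact_force: [0.2, -0.5, -0.1]
finger_gap: 0.0943
grip_force: 0.0
```

>>> apply_moves:
  moves:
    - [0,0,0,0]
    - [0,0,0,0]
    - [0,0,0,0]
    - [0,0,0,0]
    - [0,0,0,0]
    - [0,0,0,0]
    - [0,0,0,0]
    - [0,0,0,0]
  gripper: 0.045
  newtons: 25

```text
t: 3.6
eef_pos: [0.4608, 0.0955, 0.0716]
eef_rot: [1.181, 2.911, 0.001]
contact_force: [2.3, 1.9, 0.0]
finger_gap: 0.0577
grip_force: 25.0
```

>>> apply_moves:
  moves:
    - [0,0,-0.02,0]
    - [0,0,-0.05,0]
    - [0,0,-0.06,0]
    - [-0.03,-0.02,-0.06,0.12]
    - [-0.06,-0.04,-0.06,0.25]
    - [-0.09,-0.06,-0.06,0.38]
    - [-0.13,-0.085,-0.06,0.5]
    - [-0.16,-0.105,-0.06,0.63]
    - [-0.18,-0.12,-0.06,0.74]
    - [-0.196,-0.13,-0.06,0.777]

```text
t: 4.85
eef_pos: [0.5095, -0.135, 0.1298]
eef_rot: [-2.195, -2.243, 0.002]
contact_force: [0.0, 0.2, -4.5]
finger_gap: 0.0579
grip_force: 25.0
```

>>> apply_moves:
  moves:
    - [0,0,0,0]
    - [0,0,0,0]
    - [0,0,0,0]

```text
t: 5.22
eef_pos: [0.5102, -0.1334, 0.1312]
eef_rot: [-2.194, -2.248, 0.0]
contact_force: [0.3, -0.1, -4.4]
finger_gap: 0.0578
grip_force: 25.0
```

```bash
python3 - <<'E'
from h import *
s=arm.get_state(); M=R.from_rotvec(s["eef_rot"]).as_matrix(); print(s["eef_pos"],M.round(3).tolist())
f=grab("wrist"); im=f["image"]; g=grab("side")["image"]; cv2.imwrite("pics/w2.png",np.vstack([im[100:],g[100:]])[:,:,::-1])
f=grab("scene"); im=f["image"]; cv2.imwrite("pics/s2.png",cv2.resize(im[150:330,100:300],None,fx=3,fy=3)[:,:,::-1])
E
```

```text
[ 0.51023916 -0.13339582  0.13120023] [[-0.025, 1.0, -0.001], [1.0, 0.025, 0.0], [0.0, -0.001, -1.0]]
```

View pics/w2.png

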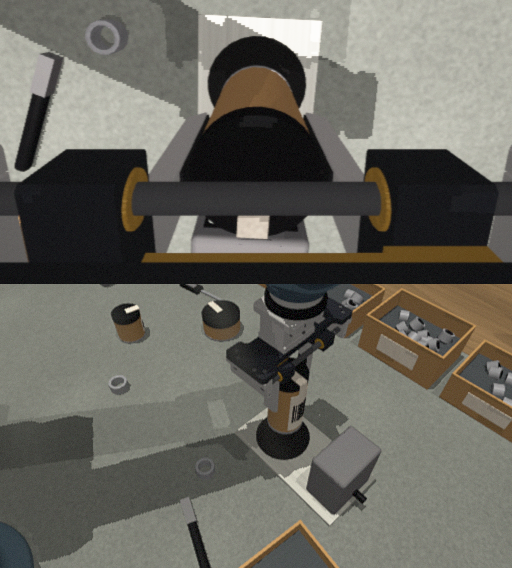

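View pics/s2.png

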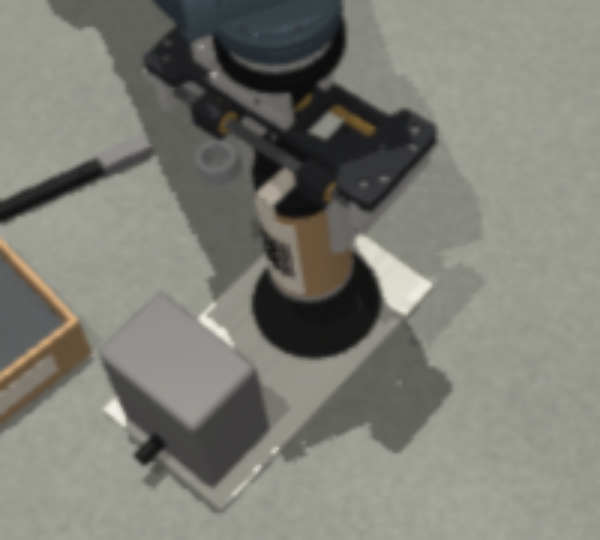

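The canister hangs upright over the pad and its label faces the scanner. In the wrist view the pad arc is at the top (256,140 to 190 full-frame) and the strip is near (253,327). I'll refine the pad centre, plate edge and strip from here.

```bash
python3 - <<'E'
from h import *
from scipy.optimize import least_squares
f=grab("wrist"); im=f["image"]; v=im.max(2).astype(int)
# pad upper arc: first dark pixel per column scanning down within plate
pts=[]
for x in range(215,300):
    col=v[125:185,x]; i=np.nonzero(col<60)[0]
    if len(i): pts.append((x,125+i[0]-.5))
P=ray(f,pts,.01); r=least_squares(lambda c:np.hypot(*(P-c).T)-.048,[.511,-.134],loss="soft_l1",f_scale=.001); print("pad",r.x,np.abs(r.fun).mean())
r=least_squares(lambda c:np.hypot(*(P-c[:2]).T)-c[2],[.511,-.134,.048],loss="soft_l1",f_scale=.001); print("pad free",r.x)
# plate top edge: lit white
w=(im.min(2)>170); E=[]
for x in range(212,315):
    i=np.nonzero(w[105:140,x])[0]
    if len(i): E.append((x,105+i[0]-.5))
Q=ray(f,E,.004); l=cv2.fitLine(Q.astype(np.float32),cv2.DIST_HUBER,0,.01,.01).ravel(); print("plate far edge ang",np.degrees(np.arctan2(l[1],l[0])),l)
m=(im.min(2)>120)&(im[...,0]>im[...,2]+8); m[:313]=0; m[339:]=0; m[:,:225]=0; m[:,285:]=0
b=blobs(m,60)
for k in b:
    p=ray(f,k,.1796); print("strip",k.min(0),k.max(0),[np.round(t,4) for t in cv2.minAreaRect(p.astype(np.float32))])
    for a in (0,1):
        e=[]
        for y in range(k[:,1].min()+2,k[:,1].max()-1):
            xs=k[k[:,1]==y,0]; e.append((xs.min() if a==0 else xs.max(),y))
        l=cv2.fitLine(ray(f,e,.1796).astype(np.float32),cv2.DIST_HUBER,0,.01,.01).ravel(); print("edge",np.degrees(np.arctan2(-l[1]*np.sign(l[1]),-l[0]*np.sign(l[1]))),l[2:])
E
```

```text
pad [ 0.5099157  -0.13410977] 0.0003050865867698594
pad free [ 0.5099411  -0.13261258  0.04668519]
plate far edge ang -1.7936945 [ 0.99951    -0.03130076  0.52377856 -0.06852254]
strip [236 316] [268 338] [array([ 0.5088, -0.1591]), array([0.0146, 0.0116]), np.float64(1.3883)]
edge -94.83974 [ 0.502036   -0.15884717]
edge -91.219345 [ 0.51582664 -0.15935291]
```

>>> apply_moves:
  moves:
    - [-0.001,0,0.01,-0.012]
    - [-0.001,0,0.025,-0.012]
    - [-0.001,0,0.038,-0.012]
    - [-0.001,0,0.044,-0.012]
    - [-0.001,0,0.047,-0.012]
    - [-0.001,0,0.048,-0.012]
    - [-0.001,0,0.048,-0.012]

```text
t: 6.3
eef_pos: [0.5108, -0.1355, 0.0838]
eef_rot: [2.182, 2.26, 0.0]
contact_force: [0.5, -0.1, -5.4]
finger_gap: 0.0579
grip_force: 25.0
```

>>> apply_moves:
  moves:
    - [0,0,0.0007,0]
    - [0,0,0.0014,0]
    - [0,0,0.002,0]
    - [0,0,0.002,0]

```text
t: 6.8
eef_pos: [0.5106, -0.1354, 0.0816]
eef_rot: [2.182, 2.26, 0.0]
contact_force: [-0.8, 0.7, -3.5]
finger_gap: 0.0575
grip_force: 25.0
```

>>> apply_moves:
  moves:
    - [0,0,0.0005,0]
    - [0,0,0.0005,0]
    - [0,0,0.0005,0]

```text
t: 7.18
eef_pos: [0.5107, -0.1354, 0.0816]
eef_rot: [2.182, 2.26, -0.0]
contact_force: [-3.5, 2.1, 4.1]
finger_gap: 0.058
grip_force: 25.0
```

Contact made: the force went from −4.5 to +4 N. Next I release gradually, then retreat upward.

>>> apply_moves:
  moves:
    - [0,0,0,0]
    - [0,0,0,0]
    - [0,0,0,0]
  newtons: 3

```text
t: 7.55
eef_pos: [0.5108, -0.1355, 0.0813]
eef_rot: [2.182, 2.259, 0.0]
contact_force: [-1.9, 0.6, 4.5]
finger_gap: 0.058
grip_force: 3.0
```

>>> apply_moves:
  moves:
    - [0,0,0,0]
    - [0,0,0,0]
    - [0,0,0,0]
    - [0,0,0,0]
    - [0,0,0,0]
    - [0,0,0,0]
  gripper: 0.094

```text
t: 8.3
eef_pos: [0.5106, -0.1354, 0.081]
eef_rot: [2.182, 2.26, 0.0]
contact_force: [-0.2, 0.5, 1.2]
finger_gap: 0.094
grip_force: 0.0
```

>>> apply_moves:
  moves:
    - [0,0,-0.02,0]
    - [0,0,-0.05,0]
    - [0,0,-0.09,0]
    - [0,0,-0.13,0]
    - [0,0,-0.16,0]
    - [0,0,-0.17,0]
    - [0,0,-0.17,0]
    - [0,0,-0.17,0]

```text
t: 9.3
eef_pos: [0.5098, -0.135, 0.2491]
eef_rot: [-2.18, -2.258, 0.001]
contact_force: [-1.4, -0.2, -0.3]
finger_gap: 0.0938
grip_force: 0.0
```

```bash
python3 - <<'E'
from h import *
from scipy.optimize import least_squares
f=grab("wrist"); im=f["image"]; g=grab("side")["image"]; cv2.imwrite("pics/w3.png",np.vstack([im[100:],g[100:]])[:,:,::-1])
print(arm.get_state()["eef_pos"])
for b in blobs(im.max(2)<45,300):
    p=ray(f,b,.13); c,r=cv2.minEnclosingCircle(p.astype(np.float32)); print("dark",b.min(0),b.max(0),np.round(c,4),r)
for b in blobs((im.min(2)>100),60):
    if 200<b[:,0].mean()<310:
        p=ray(f,b,.13); print("white",b.min(0),b.max(0),[np.round(t,4).tolist() for t in cv2.minAreaRect(p.astype(np.float32))])
E
```

```text
[ 0.50986882 -0.13505021  0.24926697]
dark [220 235] [284 259] [ 0.5077 -0.2049] 0.0331406407058239
dark [  0 215] [511 383] [ 0.5145 -0.3377] 0.2939716577529907
dark [ 79 169] [106 225] [ 0.3509 -0.152 ] 0.031590674072504044
dark [223 129] [291 214] [ 0.5107 -0.1219] 0.04202349856495857
white [111 316] [398 361] [[0.5123, -0.3076], [0.3205, 0.058], 2.1628]
white [0 0] [511 281] [[0.496, -0.106], [0.4948, 0.2626], 1.941]
```

View pics/w3.png

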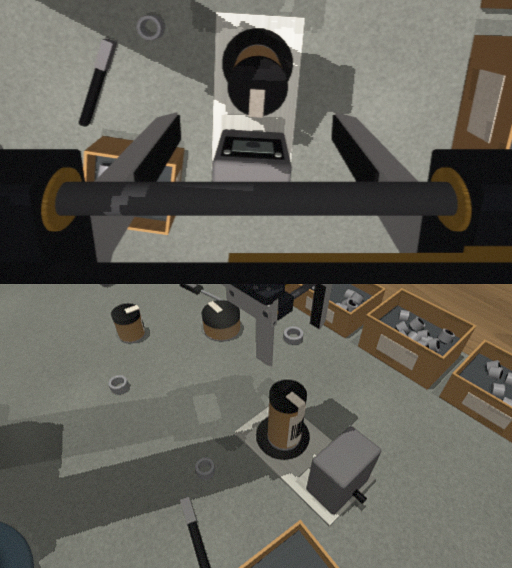

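The canister stands upright on the pad, released. The lid is at (257,186 full-frame), the strip points to the window, and the pad arc is visible above. One numeric check of centring and angle.

```bash
python3 - <<'E'
from h import *
from scipy.optimize import least_squares
f=grab("wrist"); im=f["image"]; v=im.max(2).astype(int)
b=pick(blobs(v<60,300),(257,170))
def fit(k,z,r):
    P=ray(f,k,z); return [least_squares(lambda c:np.hypot(*(P-c[:2]).T)-(r or c[2]),[.51,-.135,.03],loss="soft_l1",f_scale=.0005).x.round(4) for r in (r,None)]
print("pad",fit(b[b[:,1]<165]+[0,-.0],.01,.048))
low=b[(b[:,1]>190)&((b[:,0]<246)|(b[:,0]>270))]; print("lid",fit(low,.13,.029))
m=im.min(2)>110; w=np.zeros_like(m); w[189:216,240:275]=1
ys,xs=np.nonzero(m&w); print(xs.min(),xs.max(),ys.min(),ys.max())
P=ray(f,np.c_[xs,ys],.13); print("strip",[np.round(t,4) for t in cv2.minAreaRect(P.astype(np.float32))],P.mean(0))
u=np.linalg.svd(P-P.mean(0))[2][0]; u*=-np.sign(u[1]); print(np.degrees(np.arctan2(u[1],u[0])))
E=[]
for x in range(222,300):
    i=np.nonzero(im[105:135,x].min(1)>170)[0]
    if len(i): E.append((x,105+i[0]))
l=cv2.fitLine(ray(f,E,.004).astype(np.float32),cv2.DIST_HUBER,0,.01,.01).ravel(); print("edge",np.degrees(np.arctan(l[1]/l[0])))
# scanner block near top edge
for z,n,r in[(.106,"block",range(228,284))]:
    E=[(x,232+np.argmax(np.diff(v[232:240,x]))) for x in r]
E
E
```

```text
pad [array([ 0.5097, -0.1351,  0.03  ]), array([ 0.5098, -0.1328,  0.0461])]
lid [array([ 0.5103, -0.135 ,  0.03  ]), array([ 0.5103, -0.1363,  0.0281])]
240 274 189 215
strip [array([ 0.5106, -0.151 ]), array([0.0336, 0.0265]), np.float64(2.0556)] [ 0.50979383 -0.15239873]
-90.95025556352364
edge -1.479134bash: E: command not found
```

```bash
python3 - <<'E'
from h import *
f=grab("wrist"); im=f["image"]
ys,xs=np.nonzero(im.min(2)>100); P=ray(f,np.c_[xs,ys],.13); C=np.array([.5103,-.135]); k=np.hypot(*(P-C).T)<.026; P=P[k]
print(len(P),[np.round(t,4) for t in cv2.minAreaRect(P.astype(np.float32))],P.mean(0))
u=np.linalg.svd(P-P.mean(0))[2][0]; u*=-np.sign(u[1]); print(np.degrees(np.arctan2(u[1],u[0])))
d=P.mean(0)-C; print(np.degrees(np.arctan2(d[1],d[0])))
E
```

```text
325 [array([ 0.5099, -0.1493]), array([0.0227, 0.0141]), np.float64(88.4045)] [ 0.50990777 -0.14920333]
-91.65806252458908
-91.5818315119604
```

The strip points at −91.6°, the plate axis is about −91.5°, and the canister is within 1 mm of the pad centre. I'm handing in.

```bash
python3 -c "
from rig import arm
print(arm.close_job())"
```

```text
the job is handed in; nothing more can be done
None
```

I set the tall canister upright on the pad and let go; it measures within 1 mm of the pad's centre, with its label within about 0.2° of facing the scanner window. The short and wide canisters were not touched, and the job is handed in.

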